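Wedge the rocking trainer console

ROBOT

A 6-joint arm with a two-finger parallel gripper is mounted at the origin on the work surface. World frame = base frame: x ahead of the robot, y to its left, z up, the work surface at z = 0. Lengths are in m, angles in degrees, forces in N, time in s.
With the tool pointing down it reaches from about 0.4 to 0.825 m from the base axis. Payload 7 kg.
Tool frame: the origin (TCP) lies at the very end of the fingers, on their centre line; the grasp point (between the pads) lies tcp_to_grasp behind it (tcp_to_grasp is the distance from the TCP to the grasp point, in m); x points along the fingers, y is the direction in which the jaws open and shut, and the axes are right-handed (so a half turn about x gives the same grasp; the last joint's range is limited). The gripper opens to 88 mm and grips with 3 to 60 N. Pads are 19 mm wide; open, the fingers measure 130 mm over their backs; the gripper's body (78 mm by 193 mm) begins 47 mm behind the grasp point.
Start: joints at [-50.243, 20.546, 0.682, 0, -70.136, -16.507], TCP at [0.266, -0.62, 0.192] pointing down, gripper open.
Joint ranges: [-176.03, 176.03], [-82.01, 121.73], [-58.28, 71.71], [-173.87, 95.51], [-174.79, -0.11], [-173.66, 173.66]. Speed limits (degrees/s): [136.94, 136.94, 172.46, 180, 180, 180].

INTERFACE

Orientations are given as [roll, pitch, yaw] about the fixed x, y, z axes, in that order (R = Rz(yaw) Ry(pitch) Rx(roll)).
In Python, from plant import * gives the robot as it stands. The module is installed in compiled form; this text tells all that it offers.
- The arm moves only by the shell command python3 -m pendant 'ROWS'. ROWS is JSON, a list of rows, each an object with "claw": the finger opening in mm, from 0 to 87.6; "linear": the shift along the tool's x, y, z in mm, a list of three; "twist": the turn about the tool's x in rad. In form: [{"claw": claw, "linear": [tx, ty, tz], "twist": twist}, ...]. A call has exactly 10 rows; each row shifts and turns the commanded pose from where the row before left it, along the tool's axes as they then stand; what a row does not reach is not made up. A row lasts 1/12 s, in which the tool goes at most 41.7 mm and 7.16 degrees, less where a joint would pass 70% of its speed; a pose out of reach is approached as far as the arm can. A call with a gripper value outside its range is refused whole. The fingers move at their own pace and stop on an object; the grip force is fixed at half the most. Time passes only in rows, so rows that do not move let the fingers close, or fill a call up. It gives the time, the measured TCP pose, the force and the opening at its end, in the units of the state.
- get_obs(): the state, without advancing time (a new reading comes with each control period).
- snapshot(name): name is "side" or "top"; returns (picture, depth): 400x640x3 uint8, red, green, blue; 400x640 float32, m along the optical axis (not along the pixel's ray), 0 where there is no reading.
- camera_params(name): a dict with "fx", "fy", "cx", "cy" (pixels), "rvec" (rotation vector, rad) and "tvec" (3), from world to camera coordinates, as OpenCV has them. Camera axes: x right, y down, z forward; pixel columns grow to the right and rows downward; lengths in m; the calibration is good to about 2 mm. A picture is of the moment at which its call begins. camera_params takes no time and is no camera call.
- close_job(): hands the job in, once; it reports no verdict.
Trained networks look in the newest picture that a camera, given by its name, has taken for a name from the list of things; names that differ only in an ending like _2 or _b are one class to them, and where a whole thing is asked for, a point or a joint stands for the part that bears it (a point fixed in the world has none). Each returns a list of dicts, best first, with "confidence" (0 to 1); they miss things now and then, are a little off and sometimes report something else, mostly with a low value. They report only what shows in the picture. A call takes as long as a camera call. They do not tell look-alikes from the thing itself.
- boxes_of(camera, target): "xy" ([column, row] in pixels, amid what is visible of it).
The state is a dict: "clock": time; "joint_pos": joint angles; "qvel": joint speeds; "tau": joint torques, N m; "tool_pos": TCP position; "orientation": TCP orientation; "force": force on the tool from outside, world axes, zero at the start; "moment": the same for the moment, N m; "opening": finger opening in m.
Only numpy, scipy, OpenCV 4.12 (cv2) and the standard library are available. Lean on these libraries where they do the work, as an engineer would, in place of code of your own. Each camera call takes 0.05 s, during which the arm holds its last target. There are 200 camera calls.

TASK

The grey console rocks on a short foot under the corner with the blue pad: first press that pad with a fingertip, down until the short foot meets the bench, to feel the rocking, and let it come back up. Then push the orange wedge along the bench, nose first, under that short foot until it is snug and the console stands level without rocking, and press the blue pad again with about 10 N to prove it; the program finishes while still pressing the pad like that. Pick nothing up, do not shove the console from its place, and leave the other things alone.

Things in the scene. Friction and masses are not known exactly. Their poses are not given: they have to be found in the camera images.
- console: grey pneumatics console, loose, 1.2 to 1.8 kg, 160 (x) x 220 (y) mm. Origin: at bench height below its centre, z up. Housing 20 to 70 mm above the bench on four 24 mm diameter feet at (+-60, +-90) mm; three reach the bench, the one at (-60, +90) is short. A valve manifold on top at the opposite corner rises to 110 mm. It stands level by itself
- pad_top (a point): centre of the top of the fixed blue pad (36 mm across, 4 mm thick) over the short foot, 74 mm above the bench, 20 mm in from the console's -x and +y sides. Pressed here with 4 to 10 N the console rocks over the diagonal through the two neighbouring feet, 0.06 to 0.15 rad, till the short foot meets the bench; let go, it tips back
- foot_axis (a point): point at bench height on the short foot's axis, straight below the pad when level (fixed to the console). The foot's flat underside, 24 mm across, hovers 7 to 13 mm above the bench: how much is unknown and differs every time
- wedge: loose orange wedge, 120 g, 100 mm (x) x 56 mm (y), starts beside the console's +y side, nose roughly at the short foot. Origin: centre of its flat underside. Nose at +50 mm x, 3 mm thick; the top slopes up evenly to 23 mm at the upright back face at -50 mm. Slides with about 1 N; resists with several N once jammed under the foot, and does not slip back out
- screwdriver: screwdriver lying on the bench, about 200 mm long. A bystander to be left where it is
- cylinder: small aluminium pneumatic cylinder lying on the bench, 104 x 38 x 36 mm with a steel rod sticking out 50 mm. A bystander to be left where it is; origin at the centre of its underside
- tray: blue open parts tray, 110 x 150 x 35 mm. A bystander to be left where it is; origin at the centre of its underside
- oil: white plastic oil bottle with red cap, 44 mm diameter, 110 mm tall. A bystander to be left where it is; origin at the centre of its underside
- valve: small aluminium valve block with a brass and black knob, 35 x 50 mm, 56 mm tall. A bystander to be left where it is; origin at the centre of its underside
- estop: yellow emergency-stop box with red mushroom button, 70 x 70 mm, 74 mm tall. A bystander to be left where it is; origin at the centre of its underside
- mug: white mug, 80 mm diameter, 90 mm tall, handle at its +y. A bystander to be left where it is; origin at the centre of its underside
- pad: the blue pad itself, fixed to the console; origin at the centre of its underside, 4 mm below point pad_top
Not all that is in view belongs to the job. There is more than one size of the wedge; the job needs the smallest.

How it is judged (in metres and radians):
On the way, in this order (a step that is already met when the one before it is completed fails the run):
1. the blue pad is pressed and the loose corner goes down (contact force between the fingers and console above 0.5 N and angle between console's own z axis and vertical above 0.04 rad), for 0.05 s.
2. the pad has been let go and the console has come back level, the wedge not yet under the foot (contact force between the fingers and console below 0.3 N and angle between console's own z axis and vertical below 0.02 rad and not (horizontal distance between wedge and foot_axis below 0.06 m)), for 0.1 s.
3. the wedge has been pushed under the short foot (its centre within 60 mm of the foot's axis), the console level, the pad not touched (horizontal distance between wedge and foot_axis below 0.06 m and angle between console's own z axis and vertical below 0.02 rad and contact force between the fingers and console below 0.3 N), for 0.1 s.
At the end, for the whole second after the job is handed in: Fingers still press the blue pad with 6 to 40 N and the console does not give: level within 0.02 rad, bearing on the wedge with over 2 N; the wedge flat, its centre within 60 mm of the short foot's axis and its centre line within 30 mm; console within 30 mm of its start (angle between console's own z axis and vertical below 0.02 rad and horizontal distance between wedge and foot_axis below 0.06 m and height (world z) of wedge below 0.004 m and distance of console from where it was at the start of the episode below 0.03 m and y of foot_axis in the frame of wedge between -0.03 and 0.03 m and contact force between the fingers and pad between 6 and 40 N and contact force between wedge and console above 2 N); the arm keeps its last pose, push and grip.
It fails at once if the wedge is lifted or tipped (height (world z) of wedge above 0.012 m or angle between wedge's own z axis and vertical above 0.25 rad).
It fails at once if the console is lifted, tipped over or shoved more than 40 mm (height (world z) of console above 0.025 m or angle between console's own z axis and vertical above 0.25 rad or distance of console from where it was at the start of the episode above 0.04 m).
It fails at once if a bystander is moved more than 20 mm (distance of any of screwdriver, cylinder, tray, oil, valve, estop, mug from where it was at the start of the episode above 0.02 m).
It also fails if it takes over 64 s, if anything falls off the work surface, if the arm or the gripper's body presses on something with over 40 N, if the wrist force passes 120 N, or if a joint passes its speed limit or range.

## Working session

There is one attempt and no reset: what is moved stays moved. The work goes in short steps, Python scripts to look and compute and a shell command to move; the robot and the scene stay as the last step left them, time stands still between calls to the robot, and variables do not carry over. Pictures are saved under pics/ and viewed, about 8 in all and at most 12, crops included, and the job is handed in when it is done.

```bash
mkdir -p pics; cat > h.py <<'E'
from plant import *
import numpy as np, cv2
def cam(n):
    p=camera_params(n); R=cv2.Rodrigues(np.array(p["rvec"],float))[0]; return p,R,np.array(p["tvec"],float).ravel()
def ray(n,uv,z):
    p,R,t=cam(n); d=R.T@np.array([(uv[0]-p["cx"])/p["fx"],(uv[1]-p["cy"])/p["fy"],1]); c=-R.T@t
    return c+d*(z-c[2])/d[2]
def cloud(n,depth):
    p,R,t=cam(n); v,u=np.mgrid[:400,:640]; 
    P=np.stack([(u-p["cx"])/p["fx"]*depth,(v-p["cy"])/p["fy"]*depth,depth],-1)
    return (P-t)@R
def save(n,f):
    im,d=snapshot(n); cv2.imwrite("pics/"+f+".png",im[...,::-1]); return im,d
E
python3 - <<'E'
from h import *
o=get_obs(); print({k:np.round(v,3).tolist() for k,v in o.items()})
for n in("top","side"):
    im,d=save(n,n+"0"); P=cloud(n,d); np.savez("pics/"+n+"0.npz",im=im,P=P,d=d)
    p,R,t=cam(n); print(n,p["fx"],"cam at",-R.T@t,"fwd",R[2])
    for k in ["console","pad_top","wedge","screwdriver","cylinder","tray","oil","valve","estop","mug"]:
        for b in boxes_of(n,k)[:4]:
            u,v=map(int,np.round(b["xy"])); print(k,round(b["confidence"],2),(u,v),P[v,u].round(3))
E
```

```text
{'clock': 0.0, 'joint_pos': [-50.242, 20.593, 0.633, -0.019, -70.136, -16.509], 'qvel': [-0.013, 0.06, 0.065, -0.046, -0.147, -0.036], 'tau': [0.0, -58.272, 29.306, 6.997, 0.007, -0.0], 'tool_pos': [0.266, -0.62, 0.191], 'orientation': [95.881, 89.902, 119.124], 'force': [0.372, 0.462, 0.964], 'moment': [-0.027, -0.041, -0.029], 'opening': 0.087}
top 403.722714595307 cam at [0.4404748  0.0050062  1.15377953] fwd [ 0.08713562 -0.02046242 -0.99598628]
pad_top 0.76 (362, 180) [ 0.603 -0.116  0.072]
pad_top 0.38 (414, 220) [ 0.497 -0.268  0.023]
wedge 0.92 (290, 224) [0.486 0.081 0.012]
wedge 0.87 (344, 277) [ 0.338 -0.071  0.015]
wedge 0.64 (219, 204) [0.541 0.281 0.017]
screwdriver 0.84 (410, 222) [ 0.492 -0.256  0.024]
screwdriver 0.26 (242, 272) [0.355 0.205 0.059]
cylinder 0.63 (283, 162) [0.66  0.102 0.028]
tray 0.83 (177, 265) [0.371 0.395 0.008]
tray 0.53 (411, 221) [ 0.494 -0.259  0.025]
oil 0.68 (448, 252) [ 0.409 -0.345  0.075]
oil 0.66 (177, 160) [0.653 0.38  0.082]
valve 0.58 (461, 174) [ 0.632 -0.411  0.006]
valve 0.57 (240, 274) [0.35  0.211 0.057]
estop 0.86 (448, 250) [ 
[... 170 characters left out ...]
] fwd [ 0.35050414 -0.70127484 -0.62077407]
console 0.98 (313, 181) [ 0.591 -0.077  0.07 ]
pad_top 0.56 (314, 179) [ 0.594 -0.091  0.068]
wedge 0.83 (271, 275) [0.532 0.295 0.018]
wedge 0.66 (315, 239) [0.488 0.116 0.019]
wedge 0.28 (307, 325) [0.374 0.388 0.007]
wedge 0.26 (391, 161) [ 0.412 -0.333  0.047]
screwdriver 0.52 (358, 172) [ 0.515 -0.286 -0.002]
cylinder 0.72 (315, 183) [ 0.58 -0.07  0.07]
cylinder 0.7 (268, 219) [0.648 0.115 0.034]
tray 0.84 (307, 325) [0.374 0.388 0.007]
oil 0.9 (209, 278) [0.644 0.41  0.065]
oil 0.2 (393, 161) [ 0.405 -0.335  0.048]
valve 0.82 (342, 281) [0.348 0.237 0.027]
estop 0.92 (391, 161) [ 0.412 -0.333  0.047]
mug 0.73 (342, 140) [ 0.609 -0.349  0.072]
```

View pics/top0.png

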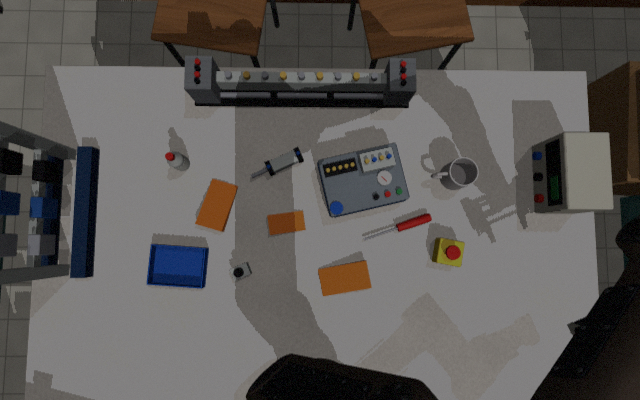

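View pics/side0.png

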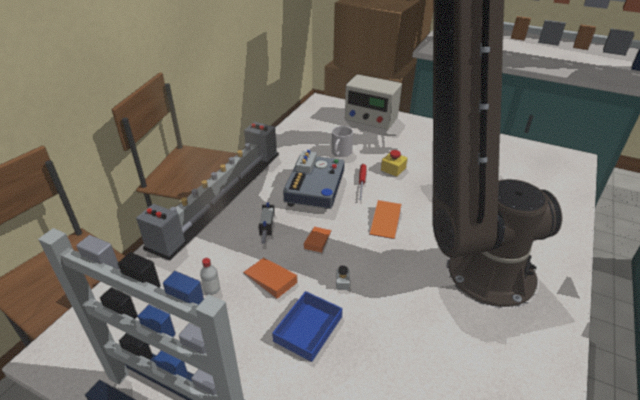

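The top picture shows the console around (363,180) with its blue pad at (336,208). The smallest wedge is at (286,222), and two larger orange wedges are at (217,205) and (344,277). Next I'll measure the pad, the console and the small wedge.

```bash
python3 - <<'E'
from h import *
D={n:np.load(f"pics/{n}0.npz") for n in("top","side")}
for n in D:
    im,P,d=D[n]["im"],D[n]["P"],D[n]["d"]; hsv=cv2.cvtColor(im,cv2.COLOR_RGB2HSV)
    X,Y,Z=P[...,0],P[...,1],P[...,2]
    m=(hsv[...,0]<15)&(hsv[...,1]>150)&(abs(X-.487)<.08)&(abs(Y-.085)<.08)&(d>0)
    q=P[m]; r=cv2.minAreaRect(q[:,:2].astype(np.float32)); print(n,"wedge",m.sum(),r, cv2.boxPoints(r).round(3).tolist())
    A=np.c_[q[:,:2]-q[:,:2].mean(0),np.ones(len(q))]; print(" plane",np.linalg.lstsq(A,q[:,2],rcond=None)[0].round(3),q.mean(0).round(3),q[:,2].min(),q[:,2].max())
    m=(hsv[...,0]>100)&(hsv[...,0]<125)&(hsv[...,1]>150)&(abs(X-.53)<.06)&(abs(Y+.04)<.06)&(Z>.05)
    q=P[m];print(" pad",m.sum(),q.mean(0).round(3) if len(q) else 0)
    m=(abs(X-.595)<.15)&(abs(Y+.11)<.16)&(Z>.055)&(Z<.082)
    l,c,s,_=cv2.connectedComponentsWithStats(m.astype(np.uint8)); m=c==1+s[1:,4].argmax()
    r=cv2.minAreaRect(P[m][:,:2].astype(np.float32)); print(" console",m.sum(),r,cv2.boxPoints(r).round(3).tolist())
im=D["top"]["im"][130:290,225:425]; cv2.imwrite("pics/c1.png",cv2.resize(im,None,fx=4,fy=3.75,interpolation=cv2.INTER_CUBIC)[:600,:,::-1])
E
```

```text
top wedge 562 ((0.4902639091014862, 0.092625692486763), (0.053972434252500534, 0.09767600893974304), 8.683000564575195) [[0.4560000002384186, 0.13699999451637268], [0.47099998593330383, 0.03999999910593033], [0.5239999890327454, 0.04800000041723251], [0.5099999904632568, 0.14499999582767487]]
 plane [-0.032  0.199  0.016] [0.489 0.1   0.016] 0.0020243537997433276 0.028074495961785868
 pad 135 [ 0.528 -0.045  0.074]
 console 4128 ((0.6065311431884766, -0.12048858404159546), (0.16238760948181152, 0.22471463680267334), 13.351161003112793) [[0.5019999742507935, -0.029999999329447746], [0.5529999732971191, -0.24899999797344208], [0.7110000252723694, -0.210999995470047], [0.6600000262260437, 0.00800000037997961]]
side wedge 234 ((0.4875389039516449, 0.09769324958324432), (0.05253826081752777, 0.09762804955244064), 9.304380416870117) [[0.45399999618530273, 0.1420000046491623], [0.4699999988079071, 0.04500000178813934], [0.5210000276565552, 0.05400000140070915], [0.5059999823570251, 0.15000000596046448]]
 plane [-0.031  0.149  0.012] [0.488 0.099 0.012] 0.0002282625580646376 0.026683308820033128
 pad 44 [ 0.526 -0.042  0.073]
 console 1825 ((0.6037691235542297, -0.11688978970050812), (0.16300895810127258, 0.23304566740989685), 13.419756889343262) [[0.4970000088214874, -0.02199999988079071], [0.5519999861717224, -0.24899999797344208], [0.7099999785423279, -0.210999995470047], [0.656000018119812, 0.014999999664723873]]
```

View pics/c1.png

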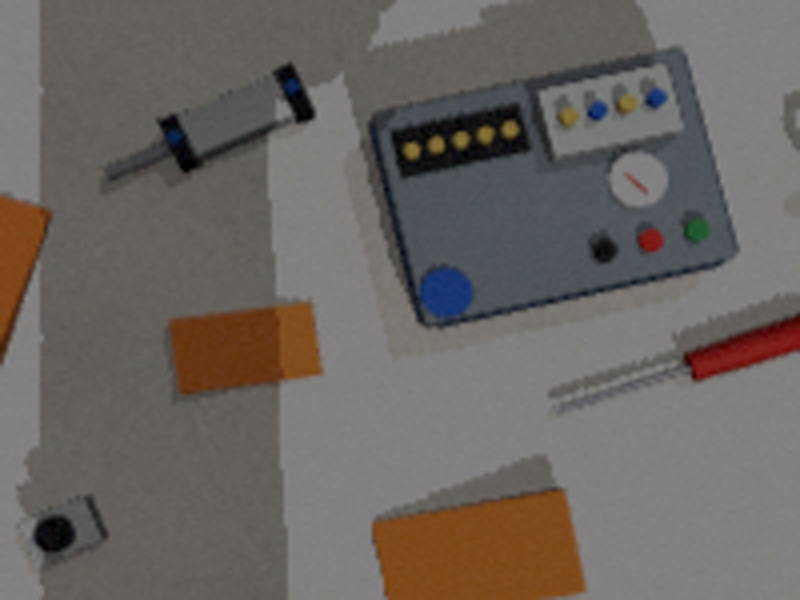

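```bash
cat >> h.py <<'E'
from scipy.spatial.transform import Rotation as Ro
YAW=13.35
CX=np.array([np.cos(np.radians(YAW)),np.sin(np.radians(YAW)),0]); CY=np.array([-CX[1],CX[0],0])
def RT(): return Ro.from_euler("xyz",get_obs()["orientation"],degrees=True).as_matrix()
def to(target):
    o=get_obs(); R=RT(); t=o["tool_pos"]
    print("clk",round(float(o["clock"]),2),"tcp",np.round(t,4),"F",np.round(o["force"],2),"open",np.round(o["opening"],4))
    print(" shift tool mm",(R.T@(np.array(target)-t)*1e3).round(1),"toolY",R[:,1].round(3),"toolZ",R[:,2].round(3),"toolX",R[:,0].round(3))
    y=R[:,1]; a=np.arctan2(np.cross(y,CX)[2],y@CX); a=(a+np.pi/2)%np.pi-np.pi/2
    print(" world-z turn",round(np.degrees(a),2),"-> twist about tool x",round(-a,4))
E
python3 - <<'E'
from h import *
try: print(tcp_to_grasp)
except Exception as e: print(e)
to([0.527,-0.044,0.14])
E
```

```text
0.0188
clk 1.1 tcp [ 0.2665 -0.6202  0.1922] F [-0.46  0.95  0.37] open 0.0877
 shift tool mm [ 52.2 426.5 466.8] toolY [-0.395  0.919  0.   ] toolZ [0.919 0.395 0.   ] toolX [ 0.  0. -1.]
 world-z turn 80.1 -> twist about tool x -1.398
```

```bash
python3 -m pendant '[{"claw":0,"linear":[0,24,26],"twist":0},{"claw":0,"linear":[0,24,26],"twist":0},{"claw":0,"linear":[0,24,26],"twist":0},{"claw":0,"linear":[0,24,26],"twist":0},{"claw":0,"linear":[0,24,26],"twist":0},{"claw":0,"linear":[0,24,26],"twist":0},{"claw":0,"linear":[0,24,26],"twist":0},{"claw":0,"linear":[0,24,26],"twist":0},{"claw":0,"linear":[0,24,26],"twist":0},{"claw":0,"linear":[0,24,26],"twist":0}]'
python3 -m pendant '[{"claw":0,"linear":[0,24,26],"twist":0},{"claw":0,"linear":[0,24,26],"twist":0},{"claw":0,"linear":[0,24,26],"twist":0},{"claw":0,"linear":[0,24,26],"twist":0},{"claw":0,"linear":[0,24,26],"twist":0},{"claw":0,"linear":[0,24,26],"twist":0},{"claw":0,"linear":[0,24,26],"twist":0},{"claw":0,"linear":[0,18,24],"twist":0},{"claw":0,"linear":[0,0,0],"twist":-0.1},{"claw":0,"linear":[0,0,0],"twist":-0.12}]'
python3 -m pendant '[{"claw":0,"linear":[3,0,0],"twist":-0.12},{"claw":0,"linear":[3,0,0],"twist":-0.12},{"claw":0,"linear":[3,0,0],"twist":-0.12},{"claw":0,"linear":[3,0,0],"twist":-0.12},{"claw":0,"linear":[3,0,0],"twist":-0.12},{"claw":0,"linear":[3,0,0],"twist":-0.12},{"claw":0,"linear":[3,0,0],"twist":-0.12},{"claw":0,"linear":[3,0,0],"twist":-0.12},{"claw":0,"linear":[3,0,0],"twist":-0.12},{"claw":0,"linear":[3,0,0],"twist":-0.1}]'
python3 -c "
from h import *
to([0.527,-0.044,0.078])"
```

```text
clock: 1.93
tool_pos: [0.411, -0.2954, 0.1925]
orientation: [-41.0, 90.0, -17.7]
force: [0.8, -0.5, 0.3]
opening: 0.0269
clock: 2.77
tool_pos: [0.5271, -0.0431, 0.192]
orientation: [157.9, 90.0, -165.9]
force: [0.1, -0.5, 0.5]
opening: 0.0004
clock: 3.6
tool_pos: [0.5265, -0.0448, 0.1622]
orientation: [-94.6, 90.0, 9.2]
force: [-0.1, 0.2, -0.2]
opening: 0.0004
clk 3.6 tcp [ 0.5265 -0.0448  0.1622] F [-0.14  0.18 -0.19] open 0.0004
 shift tool mm [84.2 -0.7  0.7] toolY [-0.971 -0.239 -0.   ] toolZ [-0.239  0.971 -0.   ] toolX [ 0.  0. -1.]
 world-z turn -0.47 -> twist about tool x 0.0082
```

```bash
python3 -m pendant '[{"claw":0,"linear":[15,0,0],"twist":0.008},{"claw":0,"linear":[15,0,0],"twist":0},{"claw":0,"linear":[15,0,0],"twist":0},{"claw":0,"linear":[14,0,0],"twist":0},{"claw":0,"linear":[12,0,0],"twist":0},{"claw":0,"linear":[7,0,0],"twist":0},{"claw":0,"linear":[4,0,0],"twist":0},{"claw":0,"linear":[0,0,0],"twist":0},{"claw":0,"linear":[0,0,0],"twist":0},{"claw":0,"linear":[0,0,0],"twist":0}]'
python3 -m pendant '[{"claw":0,"linear":[1,0,0],"twist":0},{"claw":0,"linear":[1,0,0],"twist":0},{"claw":0,"linear":[1,0,0],"twist":0},{"claw":0,"linear":[1,0,0],"twist":0},{"claw":0,"linear":[1,0,0],"twist":0},{"claw":0,"linear":[1,0,0],"twist":0},{"claw":0,"linear":[1,0,0],"twist":0},{"claw":0,"linear":[1,0,0],"twist":0},{"claw":0,"linear":[0,0,0],"twist":0},{"claw":0,"linear":[0,0,0],"twist":0}]'
```

```text
clock: 4.43
tool_pos: [0.527, -0.0447, 0.0809]
orientation: [-95.0, 89.9, 8.0]
force: [0.4, -0.5, -0.1]
opening: 0.0003
clock: 5.27
tool_pos: [0.5264, -0.0448, 0.0721]
orientation: [99.3, 90.0, -157.7]
force: [1.3, -0.4, -0.4]
opening: 0.0004
```

```bash
for i in 1 2; do :; done; python3 -m pendant '[{"claw":0,"linear":[1,0,0],"twist":0},{"claw":0,"linear":[1,0,0],"twist":0},{"claw":0,"linear":[1,0,0],"twist":0},{"claw":0,"linear":[0,0,0],"twist":0},{"claw":0,"linear":[0,0,0],"twist":0},{"claw":0,"linear":[0,0,0],"twist":0},{"claw":0,"linear":[0,0,0],"twist":0},{"claw":0,"linear":[0,0,0],"twist":0},{"claw":0,"linear":[0,0,0],"twist":0},{"claw":0,"linear":[0,0,0],"twist":0}]'
python3 -c "
from h import *
to([0.527,-0.044,0.078])"
```

```text
clock: 6.1
tool_pos: [0.5265, -0.0448, 0.0692]
orientation: [-76.4, 90.0, 26.6]
force: [-0.7, -0.1, -0.3]
opening: 0.0003
clk 6.1 tcp [ 0.5265 -0.0448  0.0692] F [-0.68 -0.08 -0.33] open 0.0003
 shift tool mm [-8.8 -0.7  0.6] toolY [-0.974 -0.225 -0.   ] toolZ [-0.225  0.974  0.   ] toolX [ 0.  0. -1.]
 world-z turn 0.34 -> twist about tool x -0.006
```

```bash
python3 - <<'E'
from h import *
im,d=save("side","s1"); P=cloud("side",d); print(P[178:200:6,315:335:6].round(3).tolist())
cv2.imwrite("pics/s1c.png",cv2.resize(im[130:250,240:400],None,fx=5,fy=5,interpolation=cv2.INTER_CUBIC)[...,::-1])
o=get_obs();print(o["force"],o["tau"])
E
```

```text
[[[0.594, -0.098, 0.067], [0.576, -0.105, 0.069], [0.52, -0.031, 0.135], [0.511, -0.055, 0.122]], [[0.58, -0.069, 0.067], [0.563, -0.078, 0.066], [0.521, -0.034, 0.11], [0.525, -0.09, 0.071]], [[0.564, -0.039, 0.069], [0.548, -0.048, 0.068], [0.527, -0.048, 0.075], [0.512, -0.06, 0.072]], [[0.553, -0.016, 0.064], [0.535, -0.021, 0.067], [0.518, -0.03, 0.066], [0.504, -0.045, 0.061]]]
[ 0.24080138  0.29893051 -0.25766497] [ 2.40220161e-04 -4.29291952e+01  2.36765957e+01  5.64344332e+00
  3.19393084e-02  8.62254319e-05]
```

View pics/s1c.png

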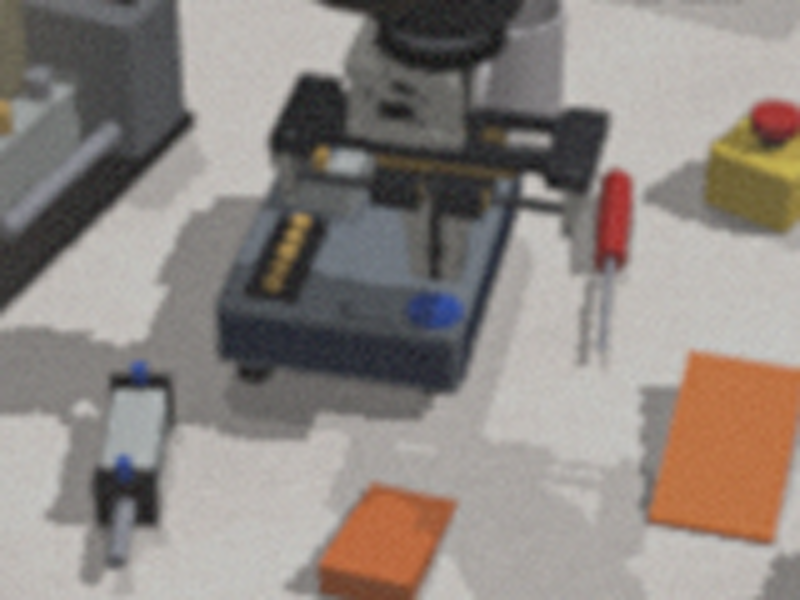

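```bash
python3 - <<'E'
from h import *
print("pad ray side z.074",ray("side",(326.6,192),.074))
for n in("side",):
    p,R,t=cam(n)
    for z in (.0692,.09):
        c=R@np.array([.5265,-.0448,z])+t; print(z,c[0]/c[2]*p["fx"]+p["cx"],c[1]/c[2]*p["fy"]+p["cy"])
im,d=save("top","t1");P=cloud("top",d)
hsv=cv2.cvtColor(im,cv2.COLOR_RGB2HSV)
cv2.imwrite("pics/t1c.png",cv2.resize(im[150:260,260:420],None,fx=5,fy=5,interpolation=cv2.INTER_CUBIC)[...,::-1])
print(ray("top",(336.3,207.8),.074))
E
```

```text
pad ray side z.074 [ 0.52420025 -0.03910183  0.074     ]
0.0692 326.69551589618345 192.0228421745584
0.09 326.78510878668027 186.73591230510556
[ 0.52691913 -0.04646035  0.074     ]
```

View pics/t1c.png

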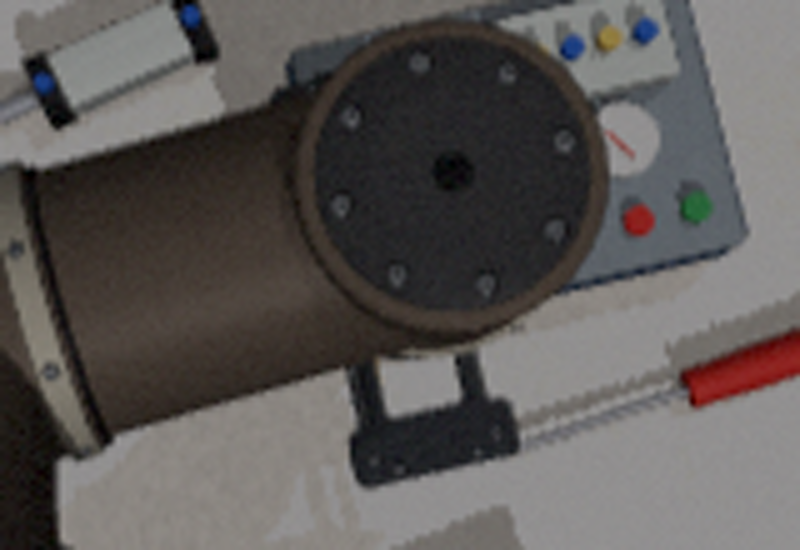

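```bash
python3 - <<'E'
from h import *
im,d=snapshot("side");P=cloud("side",d)
for r in range(180,194): print(r,[f"{P[r,c,1]:.3f}/{P[r,c,2]:.3f}" for c in (322,324,326,328,330,332)])
E
```

```text
180 ['-0.028/0.124', '-0.031/0.124', '-0.035/0.123', '-0.035/0.125', '-0.036/0.127', '-0.039/0.126']
181 ['-0.028/0.120', '-0.033/0.119', '-0.032/0.122', '-0.036/0.120', '-0.034/0.124', '-0.043/0.119']
182 ['-0.029/0.116', '-0.033/0.115', '-0.039/0.112', '-0.036/0.117', '-0.036/0.119', '-0.039/0.119']
183 ['-0.029/0.112', '-0.034/0.110', '-0.034/0.112', '-0.037/0.112', '-0.035/0.116', '-0.039/0.115']
184 ['-0.028/0.109', '-0.031/0.109', '-0.030/0.111', '-0.036/0.109', '-0.033/0.114', '-0.044/0.107']
185 ['-0.071/0.070', '1.011/0.962', '-0.037/0.103', '-0.034/0.107', '-0.040/0.104', '-0.085/0.070']
186 ['-0.066/0.070', '-0.069/0.070', '-0.072/0.070', '-0.077/0.068', '-0.080/0.068', '-0.081/0.069']
187 ['-0.062/0.069', '-0.066/0.068', '-0.064/0.072', '-0.072/0.068', '-0.076/0.067', '-0.081/0.065']
188 ['-0.054/0.072', '-0.057/0.071', '-0.063/0.069', '-0.063/0.071', '-0.065/0.072', '-0.074/0.067']
189 ['-0.052/0.070', '-0.051/0.072', '-0.054/0.073', '-0.056/0.073', '-0.065/0.068', '-0.065/0.071']
190 ['-0.042/0.074', '-0.045/0.074', '-0.054/0.068', '-0.052/0.073', '-0.055/0.073', '-0.062/0.069']
191 ['-0.039/0.073', '-0.041/0.073', '-0.046/0.071', '-0.048/0.072', '-0.051/0.072', '-0.053/0.072']
192 ['-0.030/0.076', '-0.040/0.071', '-0.040/0.072', '-0.040/0.075', '-0.046/0.072', '-0.047/0.074']
193 ['-0.031/0.072', '-0.030/0.075', '-0.034/0.074', '-0.039/0.072', '-0.041/0.072', '-0.046/0.071']
```

The side view shows the fingertips about 30 mm above the pad, at z≈0.10, while the reported TCP is 0.069. So the reported z is about 35 mm too low. I'll descend by feel.

```bash
python3 -m pendant '[{"claw":0,"linear":[3,0,0],"twist":0},{"claw":0,"linear":[3,0,0],"twist":0},{"claw":0,"linear":[3,0,0],"twist":0},{"claw":0,"linear":[3,0,0],"twist":0},{"claw":0,"linear":[3,0,0],"twist":0},{"claw":0,"linear":[3,0,0],"twist":0},{"claw":0,"linear":[2,0,0],"twist":0},{"claw":0,"linear":[0,0,0],"twist":0},{"claw":0,"linear":[0,0,0],"twist":0},{"claw":0,"linear":[0,0,0],"twist":0}]'
python3 -m pendant '[{"claw":0,"linear":[1,0,0],"twist":0},{"claw":0,"linear":[1,0,0],"twist":0},{"claw":0,"linear":[1,0,0],"twist":0},{"claw":0,"linear":[1,0,0],"twist":0},{"claw":0,"linear":[1,0,0],"twist":0},{"claw":0,"linear":[1,0,0],"twist":0},{"claw":0,"linear":[1,0,0],"twist":0},{"claw":0,"linear":[0,0,0],"twist":0},{"claw":0,"linear":[0,0,0],"twist":0},{"claw":0,"linear":[0,0,0],"twist":0}]'
```

```text
clock: 7.08
tool_pos: [0.5265, -0.0448, 0.0492]
orientation: [-107.6, 90.0, -4.6]
force: [0.4, 1.3, 0.1]
opening: 0.0005
clock: 7.92
tool_pos: [0.5264, -0.0448, 0.0422]
orientation: [-58.3, 90.0, 44.8]
force: [0.1, 0.2, 0.3]
opening: 0.0006
```

```bash
python3 -m pendant '[{"claw":0,"linear":[1,0,0],"twist":0},{"claw":0,"linear":[1,0,0],"twist":0},{"claw":0,"linear":[1,0,0],"twist":0},{"claw":0,"linear":[1,0,0],"twist":0},{"claw":0,"linear":[1,0,0],"twist":0},{"claw":0,"linear":[0,0,0],"twist":0},{"claw":0,"linear":[0,0,0],"twist":0},{"claw":0,"linear":[0,0,0],"twist":0},{"claw":0,"linear":[0,0,0],"twist":0},{"claw":0,"linear":[0,0,0],"twist":0}]'
python3 - <<'E'
from h import *
im,d=snapshot("side");P=cloud("side",d)
for r in range(182,200): print(r,[f"{P[r,c,1]:.3f}/{P[r,c,2]:.3f}" for c in (322,324,326,328,330,332)])
E
```

```text
clock: 8.75
tool_pos: [0.5257, -0.0448, 0.0374]
orientation: [77.9, 89.9, -179.1]
force: [-4.3, 2.0, 7.2]
opening: 0.0004
182 ['-0.030/0.115', '-0.034/0.114', '-0.036/0.115', '-0.033/0.119', '-0.042/0.114', '-0.038/0.119']
183 ['-0.028/0.112', '-0.034/0.110', '-0.030/0.116', '-0.034/0.115', '-0.035/0.116', '-0.037/0.116']
184 ['-0.030/0.108', '-0.033/0.107', '-0.036/0.107', '-0.037/0.108', '-0.037/0.111', '-0.037/0.112']
185 ['-0.028/0.105', '-0.030/0.106', '-0.031/0.107', '-0.032/0.109', '-0.038/0.106', '-0.036/0.109']
186 ['-0.033/0.097', '-0.032/0.100', '-0.034/0.101', '-0.039/0.099', '-0.033/0.106', '-0.037/0.105']
187 ['-0.028/0.098', '-0.029/0.099', '-0.034/0.097', '-0.037/0.097', '-0.036/0.100', '-0.035/0.103']
188 ['-0.031/0.091', '-0.030/0.094', '-0.035/0.092', '-0.034/0.095', '-0.039/0.094', '-0.033/0.101']
189 ['-0.031/0.087', '-0.029/0.091', '-0.033/0.090', '-0.036/0.090', '-0.037/0.091', '-0.041/0.091']
190 ['-0.031/0.084', '-0.031/0.085', '-0.038/0.082', '-0.032/0.089', '-0.037/0.087', '-0.042/0.086']
191 ['-0.027/0.083', '-0.033/0.080', '-0.037/0.079', '-0.033/0.085', '-0.033/0.087', '-0.041/0.082']
192 ['-0.032/0.075', '-0.032/0.077', '-0.032/0.079', '-0.036/0.078', '-0.031/0.085', '-0.045/0.075']
193 ['-0.033/0.070', '-0.029/0.076', '-0.032/0.076', '-0.033/0.077', '-0.035/0.077', '-0.046/0.070']
194 ['-0.030/0.069', '-0.031/0.070', '-0.032/0.071', '-0.035/0.071', '-0.039/0.070', '-0.042/0.070']
195 ['-0.027/0.067', '-0.027/0.070', '-0.027/0.072', '-0.030/0.071', '-0.032/0.073', '-0.043/0.065']
196 ['-0.025/0.065', '-0.029/0.064', '-0.027/0.068', '-0.034/0.064', '-0.036/0.065', '-0.038/0.065']
197 ['-0.023/0.063', '-0.022/0.066', '-0.026/0.065', '-0.024/0.069', '-0.031/0.066', '-0.034/0.065']
198 ['-0.024/0.058', '-0.022/0.062', '-0.029/0.058', '-0.026/0.063', '-0.026/0.066', '-0.036/0.060']
199 ['-0.019/0.058', '-0.024/0.056', '-0.026/0.057', '-0.028/0.058', '-0.027/0.061', '-0.033/0.058']
```

```bash
python3 -m pendant '[{"claw":0,"linear":[1,0,0],"twist":0},{"claw":0,"linear":[1,0,0],"twist":0},{"claw":0,"linear":[1,0,0],"twist":0},{"claw":0,"linear":[1,0,0],"twist":0},{"claw":0,"linear":[0,0,0],"twist":0},{"claw":0,"linear":[0,0,0],"twist":0},{"claw":0,"linear":[0,0,0],"twist":0},{"claw":0,"linear":[0,0,0],"twist":0},{"claw":0,"linear":[0,0,0],"twist":0},{"claw":0,"linear":[0,0,0],"twist":0}]'
```

```text
clock: 9.63
tool_pos: [0.525, -0.0448, 0.0333]
orientation: [79.9, 89.9, -177.1]
force: [-5.6, 2.5, 8.7]
opening: 0.0004
```

```bash
python3 -m pendant '[{"claw":0,"linear":[1,0,0],"twist":0},{"claw":0,"linear":[1,0,0],"twist":0},{"claw":0,"linear":[1,0,0],"twist":0},{"claw":0,"linear":[0,0,0],"twist":0},{"claw":0,"linear":[0,0,0],"twist":0},{"claw":0,"linear":[0,0,0],"twist":0},{"claw":0,"linear":[0,0,0],"twist":0},{"claw":0,"linear":[0,0,0],"twist":0},{"claw":0,"linear":[0,0,0],"twist":0},{"claw":0,"linear":[0,0,0],"twist":0}]'
```

```text
clock: 10.47
tool_pos: [0.5244, -0.0449, 0.0302]
orientation: [79.7, 89.8, -177.3]
force: [-7.4, 3.2, 9.6]
opening: 0.0
```

```bash
python3 -m pendant '[{"claw":0,"linear":[1,0,0],"twist":0},{"claw":0,"linear":[0,0,0],"twist":0},{"claw":0,"linear":[1,0,0],"twist":0},{"claw":0,"linear":[0,0,0],"twist":0},{"claw":0,"linear":[0,0,0],"twist":0},{"claw":0,"linear":[0,0,0],"twist":0},{"claw":0,"linear":[0,0,0],"twist":0},{"claw":0,"linear":[0,0,0],"twist":0},{"claw":0,"linear":[0,0,0],"twist":0},{"claw":0,"linear":[0,0,0],"twist":0}]'
```

```text
clock: 11.3
tool_pos: [0.5238, -0.0447, 0.0289]
orientation: [78.2, 89.8, -178.8]
force: [-12.1, 5.9, 19.7]
opening: 0.0
```

The force jumped to 20 N at about 10 mm of travel, so the short foot has met the bench. I'll let go.

```bash
python3 -m pendant '[{"claw":0,"linear":[-3,0,0],"twist":0},{"claw":0,"linear":[-3,0,0],"twist":0},{"claw":0,"linear":[-4,0,0],"twist":0},{"claw":0,"linear":[-5,0,0],"twist":0},{"claw":0,"linear":[-15,0,0],"twist":0},{"claw":0,"linear":[-15,0,0],"twist":0},{"claw":0,"linear":[-15,0,0],"twist":0},{"claw":0,"linear":[-20,0,0],"twist":0},{"claw":20,"linear":[0,0,25],"twist":0},{"claw":20,"linear":[0,0,35],"twist":0}]'
python3 -m pendant '[{"claw":20,"linear":[0,0,35],"twist":0},{"claw":20,"linear":[0,0,35],"twist":0},{"claw":20,"linear":[0,0,35],"twist":0},{"claw":20,"linear":[0,0,35],"twist":0},{"claw":20,"linear":[0,0,20],"twist":0},{"claw":20,"linear":[0,0,0],"twist":0},{"claw":20,"linear":[0,0,0],"twist":0},{"claw":20,"linear":[0,0,0],"twist":0},{"claw":20,"linear":[0,0,0],"twist":0},{"claw":20,"linear":[0,0,0],"twist":0}]'
python3 - <<'E'
from h import *
for n in ("top","side"):
    im,d=save(n,n+"2"); P=cloud(n,d); hsv=cv2.cvtColor(im,cv2.COLOR_RGB2HSV); X,Y,Z=P[...,0],P[...,1],P[...,2]
    m=(hsv[...,0]>100)&(hsv[...,0]<125)&(hsv[...,1]>150)&(abs(X-.53)<.06)&(abs(Y+.04)<.06)&(Z>.05)
    print(n,"pad",m.sum(),P[m].mean(0).round(3))
    m=(hsv[...,0]<15)&(hsv[...,1]>150)&(abs(X-.487)<.08)&(abs(Y-.085)<.08)&(d>0)&(Z<.035); q=P[m]
    if len(q)>20: print(cv2.minAreaRect(q[:,:2].astype(np.float32)))
foot=np.array([.527,-.044,0])
to(foot+CY*.220+[0,0,.06])
E
```

```text
clock: 12.13
tool_pos: [0.5137, 0.0131, 0.1094]
orientation: [-84.5, 89.9, 18.3]
force: [0.7, 0.6, -1.0]
opening: 0.0088
clock: 12.97
tool_pos: [0.477, 0.1687, 0.1081]
orientation: [105.7, 90.0, -151.4]
force: [-0.9, 0.0, -0.2]
opening: 0.02
top pad 134 [ 0.528 -0.045  0.075]
((0.4905799329280853, 0.09183147549629211), (0.05403515696525574, 0.09619909524917603), 8.834797859191895)
side pad 0 [nan nan nan]
((0.488176167011261, 0.09750276058912277), (0.053867850452661514, 0.10121040791273117), 9.256084442138672)
clk 13.07 tcp [0.477  0.1688 0.1082] F [ 1.03 -0.19  0.24] open 0.0199
 shift tool mm [48.2  0.5  1.4] toolY [-0.975 -0.224  0.   ] toolZ [-0.224  0.975 -0.   ] toolX [-0. -0. -1.]
 world-z turn 0.42 -> twist about tool x -0.0073<stdin>:5: RuntimeWarning: Mean of empty slice.
  ret = um.true_divide(
```

```bash
python3 -m pendant '[{"claw":20,"linear":[12,0,1],"twist":-0.007},{"claw":20,"linear":[15,0,0],"twist":0},{"claw":20,"linear":[15,0,0],"twist":0},{"claw":20,"linear":[15,0,0],"twist":0},{"claw":20,"linear":[15,0,0],"twist":0},{"claw":20,"linear":[15,0,0],"twist":0},{"claw":20,"linear":[15,0,0],"twist":0},{"claw":20,"linear":[10,0,0],"twist":0},{"claw":20,"linear":[6,0,0],"twist":0},{"claw":20,"linear":[0,0,0],"twist":0}]'
python3 - <<'E'
from h import *
im,d=save("side","s3"); P=cloud("side",d)
foot=np.array([.527,-.044,0]); to(foot+CY*.220+[0,0,-.027])
t=get_obs()["tool_pos"]; m=(np.linalg.norm(P[...,:2]-t[:2],axis=-1)<.045)&(P[...,2]<.08)&(P[...,2]>.01)
hsv=cv2.cvtColor(im,cv2.COLOR_RGB2HSV); m&=hsv[...,1]<120
q=P[m]; print(m.sum(), np.percentile(q[:,2],[0,1,3,10]) if m.sum() else 0)
cv2.imwrite("pics/s3c.png",cv2.resize(im[170:310,230:390],None,fx=4,fy=4,interpolation=cv2.INTER_CUBIC)[...,::-1])
E
```

```text
clock: 13.9
tool_pos: [0.4762, 0.1697, -0.0109]
orientation: [115.9, 89.9, -140.7]
force: [-0.0, -0.2, 0.3]
opening: 0.0201
clk 13.95 tcp [ 0.4766  0.1701 -0.0101] F [-0.31  0.43  0.35] open 0.0202
 shift tool mm [16.9  0.4  0. ] toolY [-0.973 -0.232  0.001] toolZ [-0.232  0.973 -0.001] toolX [-0.001 -0.001 -1.   ]
 world-z turn -0.04 -> twist about tool x 0.0008
160 [0.0122677  0.01571549 0.02417301 0.02874366]
```

View pics/s3c.png

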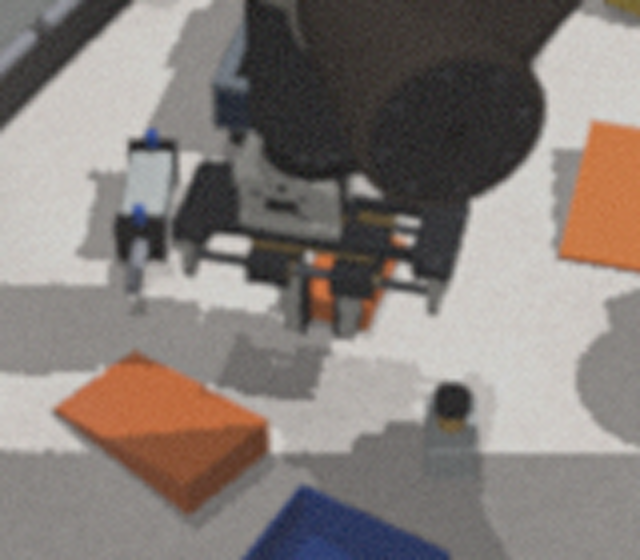

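```bash
python3 -m pendant '[{"claw":20,"linear":[5,0,0],"twist":0},{"claw":20,"linear":[5,0,0],"twist":0},{"claw":20,"linear":[5,0,0],"twist":0},{"claw":20,"linear":[0,0,0],"twist":0},{"claw":20,"linear":[0,0,-6],"twist":0},{"claw":20,"linear":[0,0,-6],"twist":0},{"claw":20,"linear":[0,0,-6],"twist":0},{"claw":20,"linear":[0,0,-6],"twist":0},{"claw":20,"linear":[0,0,-6],"twist":0},{"claw":20,"linear":[0,0,0],"twist":0}]'
python3 - <<'E'
from h import *
foot=np.array([.527,-.044,0]); to(foot+CY*.089+[0,0,-.027])
im,d=snapshot("side");P=cloud("side",d);hsv=cv2.cvtColor(im,cv2.COLOR_RGB2HSV)
m=(hsv[...,0]<15)&(hsv[...,1]>150)&(abs(P[...,0]-.487)<.08)&(abs(P[...,1]-.07)<.1)&(d>0)
q=P[m];print(m.sum(),cv2.minAreaRect(q[:,:2].astype(np.float32)),q.mean(0))
E
```

```text
clock: 14.78
tool_pos: [0.4838, 0.1401, -0.0248]
orientation: [112.0, 90.0, -144.6]
force: [0.1, 0.4, -0.3]
opening: 0.0198
clk 14.78 tcp [ 0.4838  0.1401 -0.0248] F [ 0.14  0.38 -0.29] open 0.0198
 shift tool mm [   2.3    0.4 -100.2] toolY [-0.973 -0.231  0.   ] toolZ [-0.231  0.973 -0.   ] toolX [-0. -0. -1.]
 world-z turn 0.0 -> twist about tool x -0.0001
45 ((0.5020087957382202, 0.10388379544019699), (0.018158499151468277, 0.06965697556734085), 30.162771224975586) [0.50117297 0.10726127 0.01551202]
```

```bash
python3 -m pendant '[{"claw":20,"linear":[0,0,-7],"twist":0},{"claw":20,"linear":[0,0,-7],"twist":0},{"claw":20,"linear":[0,0,-7],"twist":0},{"claw":20,"linear":[0,0,-7],"twist":0},{"claw":20,"linear":[0,0,-7],"twist":0},{"claw":20,"linear":[0,0,-7],"twist":0},{"claw":20,"linear":[0,0,-7],"twist":0},{"claw":20,"linear":[0,0,-7],"twist":0},{"claw":20,"linear":[0,0,-4],"twist":0},{"claw":20,"linear":[0,0,0],"twist":0}]'
python3 - <<'E'
from h import *
foot=np.array([.527,-.044,0]); to(foot+CY*.089+[0,0,-.027])
im,d=save("side","s4")
cv2.imwrite("pics/s4c.png",cv2.resize(im[150:270,240:400],None,fx=4,fy=4,interpolation=cv2.INTER_CUBIC)[...,::-1])
E
```

```text
clock: 15.67
tool_pos: [0.4974, 0.0819, -0.025]
orientation: [108.2, 90.0, -148.5]
force: [-0.7, -0.8, -0.1]
opening: 0.0197
clk 15.67 tcp [ 0.4974  0.0819 -0.025 ] F [-0.66 -0.77 -0.09] open 0.0197
 shift tool mm [  2.    0.3 -40.4] toolY [-0.973 -0.231  0.001] toolZ [-0.231  0.973 -0.   ] toolX [-0.001 -0.    -1.   ]
 world-z turn 0.0 -> twist about tool x -0.0
```

View pics/s4c.png

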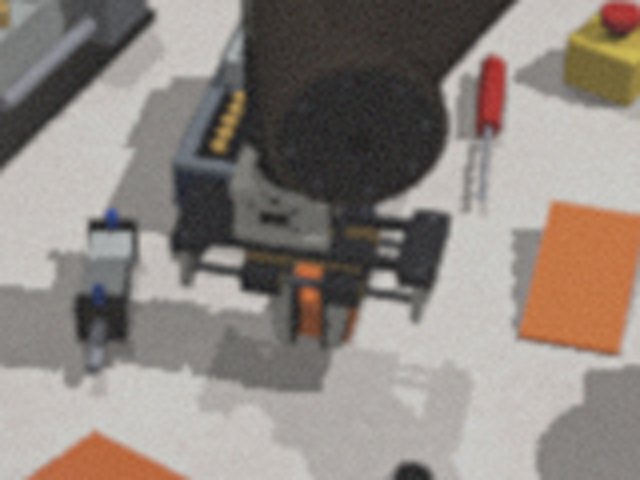

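The fingers are at the wedge's back face, around (315,310), and the wedge is moving with them. Cylinder and valve block are clear.

```bash
python3 -m pendant '[{"claw":20,"linear":[0,0,-4],"twist":0},{"claw":20,"linear":[0,0,-4],"twist":0},{"claw":20,"linear":[0,0,-4],"twist":0},{"claw":20,"linear":[0,0,-4],"twist":0},{"claw":20,"linear":[0,0,-4],"twist":0},{"claw":20,"linear":[0,0,-3],"twist":0},{"claw":20,"linear":[0,0,-3],"twist":0},{"claw":20,"linear":[0,0,0],"twist":0},{"claw":20,"linear":[0,0,0],"twist":0},{"claw":20,"linear":[0,0,0],"twist":0}]'
```

```text
clock: 16.55
tool_pos: [0.5036, 0.0576, -0.0248]
orientation: [169.0, 90.0, -87.6]
force: [0.8, 0.3, -0.3]
opening: 0.0201
```

```bash
python3 -m pendant '[{"claw":20,"linear":[0,0,-2],"twist":0},{"claw":20,"linear":[0,0,-2],"twist":0},{"claw":20,"linear":[0,0,-2],"twist":0},{"claw":20,"linear":[0,0,0],"twist":0},{"claw":20,"linear":[0,0,0],"twist":0},{"claw":20,"linear":[0,0,0],"twist":0},{"claw":20,"linear":[0,0,0],"twist":0},{"claw":20,"linear":[0,0,0],"twist":0},{"claw":20,"linear":[0,0,0],"twist":0},{"claw":20,"linear":[0,0,0],"twist":0}]'
```

```text
clock: 17.38
tool_pos: [0.505, 0.0519, -0.0248]
orientation: [90.3, 90.0, -166.3]
force: [0.7, 0.4, 0.7]
opening: 0.0197
```

```bash
python3 -m pendant '[{"claw":20,"linear":[0,0,-2],"twist":0},{"claw":20,"linear":[0,0,-2],"twist":0},{"claw":20,"linear":[0,0,-2],"twist":0},{"claw":20,"linear":[0,0,-1],"twist":0},{"claw":20,"linear":[0,0,0],"twist":0},{"claw":20,"linear":[0,0,0],"twist":0},{"claw":20,"linear":[0,0,0],"twist":0},{"claw":20,"linear":[0,0,0],"twist":0},{"claw":20,"linear":[0,0,0],"twist":0},{"claw":20,"linear":[0,0,0],"twist":0}]'
```

```text
clock: 18.22
tool_pos: [0.5066, 0.0451, -0.0248]
orientation: [-173.8, 90.0, -70.4]
force: [-0.3, 0.2, -0.1]
opening: 0.0202
```

```bash
python3 -m pendant '[{"claw":20,"linear":[0,0,-1],"twist":0},{"claw":20,"linear":[0,0,-1],"twist":0},{"claw":20,"linear":[0,0,-1],"twist":0},{"claw":20,"linear":[0,0,0],"twist":0},{"claw":20,"linear":[0,0,0],"twist":0},{"claw":20,"linear":[0,0,0],"twist":0},{"claw":20,"linear":[0,0,0],"twist":0},{"claw":20,"linear":[0,0,0],"twist":0},{"claw":20,"linear":[0,0,0],"twist":0},{"claw":20,"linear":[0,0,0],"twist":0}]'
```

```text
clock: 19.05
tool_pos: [0.5073, 0.0421, -0.0249]
orientation: [87.6, 90.0, -169.0]
force: [0.6, -0.3, -0.4]
opening: 0.0198
```

```bash
python3 -m pendant '[{"claw":20,"linear":[0,0,-1],"twist":0},{"claw":20,"linear":[0,0,-1],"twist":0},{"claw":20,"linear":[0,0,-1],"twist":0},{"claw":20,"linear":[0,0,-1],"twist":0},{"claw":20,"linear":[0,0,0],"twist":0},{"claw":20,"linear":[0,0,0],"twist":0},{"claw":20,"linear":[0,0,0],"twist":0},{"claw":20,"linear":[0,0,0],"twist":0},{"claw":20,"linear":[0,0,0],"twist":0},{"claw":20,"linear":[0,0,0],"twist":0}]'
```

```text
clock: 19.88
tool_pos: [0.5082, 0.0382, -0.0249]
orientation: [106.7, 90.0, -149.8]
force: [1.1, -0.4, 0.5]
opening: 0.02
```

```bash
python3 -m pendant '[{"claw":20,"linear":[0,0,-1],"twist":0},{"claw":20,"linear":[0,0,-1],"twist":0},{"claw":20,"linear":[0,0,-1],"twist":0},{"claw":20,"linear":[0,0,0],"twist":0},{"claw":20,"linear":[0,0,0],"twist":0},{"claw":20,"linear":[0,0,0],"twist":0},{"claw":20,"linear":[0,0,0],"twist":0},{"claw":20,"linear":[0,0,0],"twist":0},{"claw":20,"linear":[0,0,0],"twist":0},{"claw":20,"linear":[0,0,0],"twist":0}]'
python3 - <<'E'
from h import *
foot=np.array([.527,-.044,0]); to(foot+CY*.089+[0,0,-.027])
im,d=save("top","t5");P=cloud("top",d);hsv=cv2.cvtColor(im,cv2.COLOR_RGB2HSV);X,Y,Z=np.moveaxis(P,-1,0)
m=(hsv[...,0]>100)&(hsv[...,0]<125)&(hsv[...,1]>150)&(abs(X-.53)<.06)&(abs(Y+.04)<.06)&(Z>.05);print("pad",m.sum(),P[m].mean(0))
m=(abs(X-.595)<.15)&(abs(Y+.11)<.16)&(Z>.055)&(Z<.082)&(hsv[...,0]>95)&(hsv[...,0]<130)
print(cv2.minAreaRect(P[m][:,:2].astype(np.float32)))
im2=np.load("pics/top0.npz")["im"]
a=np.hstack([im2[150:240,300:420],im[150:240,300:420]]);cv2.imwrite("pics/t5c.png",cv2.resize(a,None,fx=3.3,fy=3.3,interpolation=cv2.INTER_CUBIC)[...,::-1])
E
```

```text
clock: 20.72
tool_pos: [0.5089, 0.0353, -0.0248]
orientation: [-43.2, 90.0, 60.2]
force: [-0.5, -0.5, -0.4]
opening: 0.0197
clk 20.72 tcp [ 0.5089  0.0353 -0.0248] F [-0.52 -0.49 -0.43] open 0.0197
 shift tool mm [2.2 0.7 7.7] toolY [-0.973 -0.232 -0.   ] toolZ [-0.232  0.973  0.   ] toolX [ 0.  0. -1.]
 world-z turn -0.06 -> twist about tool x 0.001
pad 132 [ 0.52758598 -0.04519661  0.07759698]
((0.6062815189361572, -0.12074455618858337), (0.1617211550474167, 0.22522082924842834), 13.44460391998291)
```

```bash
python3 - <<'E'
from h import *
def fit(n,im,P):
    hsv=cv2.cvtColor(im,cv2.COLOR_RGB2HSV);X,Y,Z=np.moveaxis(P,-1,0)
    L=(P-np.array([.606,-.1205,0]))@np.c_[CX,CY,[0,0,1]]
    m=(abs(L[...,0])<.07)&(abs(L[...,1])<.1)&(Z>.055)&(Z<.085)&((L[...,0]<.0)|(L[...,1]>.06)) &((L[...,0]+.06)**2+(L[...,1]-.09)**2>.022**2)
    q=L[m]; A=np.c_[q[:,:2],np.ones(len(q))]; c=np.linalg.lstsq(A,q[:,2],rcond=None)[0]; r=abs(q[:,2]-A@c)<.006; c=np.linalg.lstsq(A[r],q[r,2],rcond=None)[0]; print(n,len(q),c.round(4))
D=np.load("pics/top0.npz"); fit("top0",D["im"],D["P"])
im,d=snapshot("top"); fit("now",im,cloud("top",d))
im,d=snapshot("top"); fit("now",im,cloud("top",d))
D=np.load("pics/side0.npz"); fit("side0",D["im"],D["P"])
im,d=save("side","s5"); P=cloud("side",d); fit("side now",im,P)
cv2.imwrite("pics/s5c.png",cv2.resize(im[150:250,250:390],None,fx=5.5,fy=5.5,interpolation=cv2.INTER_CUBIC)[...,::-1])
E
```

```text
top0 2138 [ 0.0267 -0.0091  0.0723]
now 2140 [ 0.0257 -0.0094  0.0722]
now 2142 [ 0.0228 -0.007   0.0723]
side0 854 [ 0.0267 -0.0076  0.0704]
side now 73 [ 0.0111 -0.0548  0.0753]
```

View pics/s5c.png

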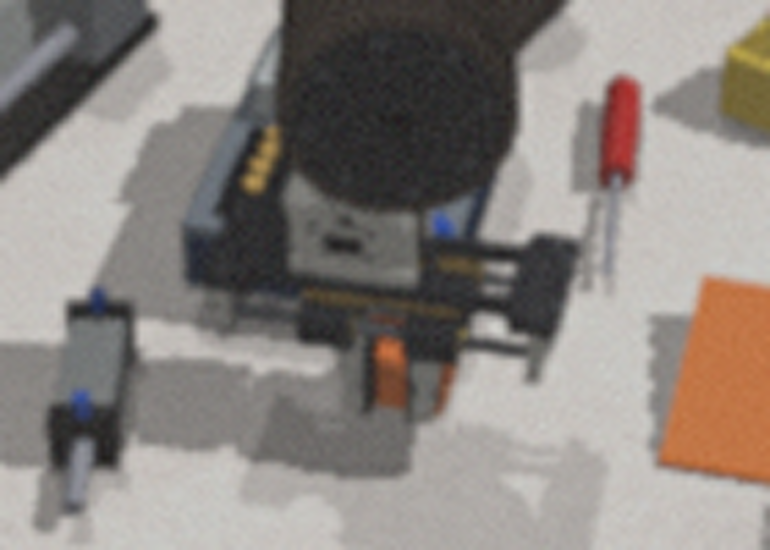

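```bash
python3 -m pendant '[{"claw":20,"linear":[0,0,-1],"twist":0},{"claw":20,"linear":[0,0,-1],"twist":0},{"claw":20,"linear":[0,0,-1],"twist":0},{"claw":20,"linear":[0,0,-1],"twist":0},{"claw":20,"linear":[0,0,0],"twist":0},{"claw":20,"linear":[0,0,0],"twist":0},{"claw":20,"linear":[0,0,0],"twist":0},{"claw":20,"linear":[0,0,0],"twist":0},{"claw":20,"linear":[0,0,0],"twist":0},{"claw":20,"linear":[0,0,0],"twist":0}]'
```

```text
clock: 21.75
tool_pos: [0.5098, 0.0314, -0.0248]
orientation: [118.6, 90.0, -138.0]
force: [0.0, -0.3, 0.1]
opening: 0.02
```

```bash
python3 -m pendant '[{"claw":20,"linear":[0,0,-1],"twist":0},{"claw":20,"linear":[0,0,-1],"twist":0},{"claw":20,"linear":[0,0,-1],"twist":0},{"claw":20,"linear":[0,0,0],"twist":0},{"claw":20,"linear":[0,0,0],"twist":0},{"claw":20,"linear":[0,0,0],"twist":0},{"claw":20,"linear":[0,0,0],"twist":0},{"claw":20,"linear":[0,0,0],"twist":0},{"claw":20,"linear":[0,0,0],"twist":0},{"claw":20,"linear":[0,0,0],"twist":0}]'
```

```text
clock: 22.58
tool_pos: [0.5105, 0.0285, -0.0248]
orientation: [-73.0, 90.0, 30.4]
force: [-0.1, -0.1, 0.1]
opening: 0.0197
```

```bash
python3 -m pendant '[{"claw":20,"linear":[0,0,0],"twist":0},{"claw":20,"linear":[0,0,0],"twist":0},{"claw":20,"linear":[0,0,0],"twist":0},{"claw":20,"linear":[0,0,0],"twist":0},{"claw":20,"linear":[0,0,0],"twist":0},{"claw":20,"linear":[0,0,0],"twist":0},{"claw":20,"linear":[0,0,0],"twist":0},{"claw":20,"linear":[0,0,-1],"twist":0},{"claw":20,"linear":[0,0,-1],"twist":0},{"claw":20,"linear":[0,0,-1],"twist":0}]'
python3 - <<'E'
from h import *
im,d=save("side","s6"); P=cloud("side",d);hsv=cv2.cvtColor(im,cv2.COLOR_RGB2HSV)
L=(P-np.array([.527,-.044,0]))@np.c_[CX,CY,[0,0,1]]
m=(hsv[...,0]<15)&(hsv[...,1]>140)&(abs(L[...,0])<.06)&(abs(L[...,1]-.05)<.06)&(d>0)
q=L[m]; print(m.sum()); print(np.c_[np.argwhere(m),q*1000].round(0).astype(int)[::2].tolist())
to([.51,.02,-.025])
E
```

```text
clock: 23.42
tool_pos: [0.5113, 0.0256, -0.0248]
orientation: [-61.9, 90.0, 41.5]
force: [-0.9, 0.7, 0.8]
opening: 0.0201
45
[[210, 319, 8, 68, 50], [210, 321, 11, 26, 15], [210, 323, 6, 20, 11], [211, 320, 12, 37, 20], [211, 322, 6, 34, 18], [212, 319, 10, 62, 36], [212, 321, 8, 42, 20], [212, 323, 3, 35, 16], [213, 320, 11, 44, 17], [213, 322, 5, 43, 17], [214, 320, 10, 49, 18], [214, 322, 3, 51, 20], [215, 320, 8, 56, 20], [215, 322, 1, 57, 22], [216, 320, 7, 62, 21], [216, 322, 0, 63, 23], [217, 320, 7, 60, 15], [217, 322, 1, 61, 17], [218, 321, 4, 59, 10], [219, 321, 3, 63, 10], [219, 323, -3, 62, 10], [220, 321, 3, 64, 7], [220, 323, -3, 60, 4]]
clk 23.47 tcp [ 0.5113  0.0254 -0.0248] F [-1.31 -0.68  0.41] open 0.0201
 shift tool mm [ 0.2  2.5 -5. ] toolY [-0.973 -0.232 -0.   ] toolZ [-0.232  0.973  0.   ] toolX [ 0.  0. -1.]
 world-z turn -0.06 -> twist about tool x 0.001
```

```bash
python3 -m pendant '[{"claw":20,"linear":[0,0,-1],"twist":0},{"claw":20,"linear":[0,0,0],"twist":0},{"claw":20,"linear":[0,0,-1],"twist":0},{"claw":20,"linear":[0,0,0],"twist":0},{"claw":20,"linear":[0,0,0],"twist":0},{"claw":20,"linear":[0,0,0],"twist":0},{"claw":20,"linear":[0,0,0],"twist":0},{"claw":20,"linear":[0,0,0],"twist":0},{"claw":20,"linear":[0,0,0],"twist":0},{"claw":20,"linear":[0,0,0],"twist":0}]'
```

```text
clock: 24.3
tool_pos: [0.5118, 0.0239, -0.0248]
orientation: [-50.6, 90.0, 52.8]
force: [-1.6, 5.2, -0.2]
opening: 0.0201
```

```bash
python3 -m pendant '[{"claw":20,"linear":[0,0,-1],"twist":0},{"claw":20,"linear":[0,0,0],"twist":0},{"claw":20,"linear":[0,0,-1],"twist":0},{"claw":20,"linear":[0,0,0],"twist":0},{"claw":20,"linear":[0,0,0],"twist":0},{"claw":20,"linear":[0,0,0],"twist":0},{"claw":20,"linear":[0,0,0],"twist":0},{"claw":20,"linear":[0,0,0],"twist":0},{"claw":20,"linear":[0,0,0],"twist":0},{"claw":20,"linear":[0,0,0],"twist":0}]'
```

```text
clock: 25.13
tool_pos: [0.5122, 0.0222, -0.0248]
orientation: [-32.1, 90.0, 71.3]
force: [-2.8, 7.4, 0.8]
opening: 0.0199
```

The wedge is jammed: the push force is about 8 N and rising. I'll back off, check the view, then press the pad.

```bash
python3 -m pendant '[{"claw":20,"linear":[0,0,3],"twist":0},{"claw":20,"linear":[0,0,8],"twist":0},{"claw":20,"linear":[0,0,20],"twist":0},{"claw":20,"linear":[-5,0,25],"twist":0},{"claw":0,"linear":[-25,0,10],"twist":0},{"claw":0,"linear":[-30,0,0],"twist":0},{"claw":0,"linear":[-30,0,0],"twist":0},{"claw":0,"linear":[-25,0,0],"twist":0},{"claw":0,"linear":[0,0,0],"twist":0},{"claw":0,"linear":[0,0,0],"twist":0}]'
python3 - <<'E'
from h import *
F=np.array([.527,-.044,0])
for n in("top","side"):
    im,d=save(n,n+"7"); P=cloud(n,d);hsv=cv2.cvtColor(im,cv2.COLOR_RGB2HSV)
    L=(P-F)@np.c_[CX,CY,[0,0,1]]
    m=(hsv[...,0]<15)&(hsv[...,1]>140)&(abs(L[...,0])<.06)&(abs(L[...,1]-.05)<.06)&(d>0)
    if m.sum()>5: print(n,m.sum(),"wedge in foot frame",(np.percentile(L[m],[3,50,97],axis=0)*1e3).round(0).tolist(),cv2.minAreaRect(L[m][:,:2].astype(np.float32)))
    m=(hsv[...,0]>100)&(hsv[...,0]<125)&(hsv[...,1]>150)&(abs(L[...,0])<.05)&(abs(L[...,1])<.05)&(P[...,2]>.05)
    print("pad",m.sum(),P[m].mean(0))
to(F+[0,0,.045])
cv2.imwrite("pics/s7c.png",cv2.resize(im[150:250,250:390],None,fx=5.5,fy=5.5,interpolation=cv2.INTER_CUBIC)[...,::-1])
E
```

```text
clock: 25.97
tool_pos: [0.4976, 0.0865, 0.0917]
orientation: [-78.3, 89.8, 25.2]
force: [-0.3, -0.4, -0.8]
opening: 0.0006
top 196 wedge in foot frame [[-26.0, -0.0, 11.0], [-3.0, 28.0, 19.0], [26.0, 55.0, 25.0]] ((0.0004597175866365433, 0.039898455142974854), (0.05477754399180412, 0.09528257697820663), 0.16568207740783691)
pad 128 [ 0.52782023 -0.04599376  0.07421972]
side 177 wedge in foot frame [[-26.0, 3.0, 5.0], [-4.0, 48.0, 17.0], [24.0, 62.0, 24.0]] ((-0.0004059281200170517, 0.029041074216365814), (0.05373214930295944, 0.06918804347515106), 3.8405778408050537)
pad 4 [ 0.51614394 -0.03782381  0.07270314]
clk 26.07 tcp [0.4962 0.0857 0.0896] F [ 0.46 -0.17 -0.42] open 0.0004
 shift tool mm [  44.7    0.  -133.3] toolY [-0.973 -0.232  0.001] toolZ [-0.232  0.973 -0.   ] toolX [-0.001 -0.    -1.   ]
 world-z turn -0.04 -> twist about tool x 0.0007
```

View pics/s7c.png

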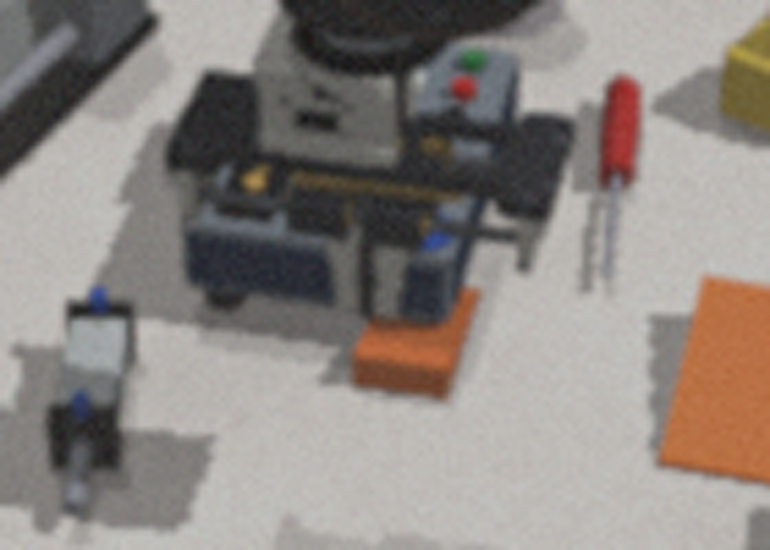

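The wedge is centred under the short-foot corner, around (410,350), and the console is undisturbed. Now the proving press.

```bash
python3 -m pendant '[{"claw":0,"linear":[-4,0,-20],"twist":0},{"claw":0,"linear":[0,0,-30],"twist":0},{"claw":0,"linear":[0,0,-30],"twist":0},{"claw":0,"linear":[0,0,-30],"twist":0},{"claw":0,"linear":[0,0,-23],"twist":0},{"claw":0,"linear":[15,0,0],"twist":0},{"claw":0,"linear":[15,0,0],"twist":0},{"claw":0,"linear":[14,0,0],"twist":0},{"claw":0,"linear":[3,0,0],"twist":0},{"claw":0,"linear":[0,0,0],"twist":0}]'
python3 -m pendant '[{"claw":0,"linear":[1,0,0],"twist":0},{"claw":0,"linear":[1,0,0],"twist":0},{"claw":0,"linear":[1,0,0],"twist":0},{"claw":0,"linear":[1,0,0],"twist":0},{"claw":0,"linear":[0.5,0,0],"twist":0},{"claw":0,"linear":[0,0,0],"twist":0},{"claw":0,"linear":[0,0,0],"twist":0},{"claw":0,"linear":[0,0,0],"twist":0},{"claw":0,"linear":[0,0,0],"twist":0},{"claw":0,"linear":[0,0,0],"twist":0}]'
```

```text
clock: 26.9
tool_pos: [0.5261, -0.044, 0.0451]
orientation: [92.6, 89.7, -164.1]
force: [0.5, 0.4, -0.3]
opening: 0.0004
clock: 27.73
tool_pos: [0.5277, -0.0435, 0.0427]
orientation: [-87.0, 90.0, 16.4]
force: [-0.3, -0.2, 0.3]
opening: 0.0006
```

```bash
python3 -m pendant '[{"claw":0,"linear":[1,0,0],"twist":0},{"claw":0,"linear":[0,0,0],"twist":0},{"claw":0,"linear":[1,0,0],"twist":0},{"claw":0,"linear":[0,0,0],"twist":0},{"claw":0,"linear":[1,0,0],"twist":0},{"claw":0,"linear":[0,0,0],"twist":0},{"claw":0,"linear":[0.5,0,0],"twist":0},{"claw":0,"linear":[0,0,0],"twist":0},{"claw":0,"linear":[0,0,0],"twist":0},{"claw":0,"linear":[0,0,0],"twist":0}]'
```

```text
clock: 28.57
tool_pos: [0.5278, -0.0435, 0.0399]
orientation: [-116.4, 90.0, -13.0]
force: [-3.1, -0.3, 8.6]
opening: 0.0
```

```bash
python3 -m pendant '[{"claw":0,"linear":[0.4,0,0],"twist":0},{"claw":0,"linear":[0,0,0],"twist":0},{"claw":0,"linear":[0,0,0],"twist":0},{"claw":0,"linear":[0,0,0],"twist":0},{"claw":0,"linear":[0,0,0],"twist":0},{"claw":0,"linear":[0,0,0],"twist":0},{"claw":0,"linear":[0,0,0],"twist":0},{"claw":0,"linear":[0,0,0],"twist":0},{"claw":0,"linear":[0,0,0],"twist":0},{"claw":0,"linear":[0,0,0],"twist":0}]'
python3 -m pendant '[{"claw":0,"linear":[0,0,0],"twist":0},{"claw":0,"linear":[0,0,0],"twist":0},{"claw":0,"linear":[0,0,0],"twist":0},{"claw":0,"linear":[0,0,0],"twist":0},{"claw":0,"linear":[0,0,0],"twist":0},{"claw":0,"linear":[0,0,0],"twist":0},{"claw":0,"linear":[0,0,0],"twist":0},{"claw":0,"linear":[0,0,0],"twist":0},{"claw":0,"linear":[0,0,0],"twist":0},{"claw":0,"linear":[0,0,0],"twist":0}]'
python3 - <<'E'
from h import *
im,d=save("side","s8"); P=cloud("side",d);hsv=cv2.cvtColor(im,cv2.COLOR_RGB2HSV)
L=(P-np.array([.527,-.044,0]))@np.c_[CX,CY,[0,0,1]]
m=(hsv[...,0]<15)&(hsv[...,1]>140)&(abs(L[...,0])<.06)&(abs(L[...,1]-.05)<.06)&(d>0)
print(m.sum(),(np.percentile(L[m],[3,50,97],axis=0)*1e3).round(0).tolist())
to([.527,-.044,.039])
E
```

```text
clock: 29.4
tool_pos: [0.5278, -0.0435, 0.0399]
orientation: [-113.9, 90.0, -10.4]
force: [-4.5, 1.7, 11.6]
opening: 0.0006
clock: 30.23
tool_pos: [0.5278, -0.0435, 0.0398]
orientation: [-118.2, 90.0, -14.7]
force: [-5.2, 1.5, 12.8]
opening: 0.0005
173 [[-26.0, 9.0, 5.0], [-3.0, 47.0, 17.0], [23.0, 61.0, 24.0]]
clk 30.28 tcp [ 0.5278 -0.0435  0.0399] F [-3.43  1.59 12.62] open 0.0001
 shift tool mm [ 0.9  0.9 -0.3] toolY [-0.973 -0.232 -0.001] toolZ [-0.232  0.973 -0.   ] toolX [ 0.001 -0.    -1.   ]
 world-z turn -0.08 -> twist about tool x 0.0014
```

The pad holds 12.6 N and the fingers have not sunk. On the first press 7 to 10 N rocked it nearly 10 mm. Handing in.

```bash
python3 -c "
from plant import *
print(close_job()); print(get_obs()['force'],get_obs()['clock'])"
```

```text
the job is handed in; nothing more can be done
None
the job is handed in; nothing more can be done
```

The job is handed in at about 30 s, with the fingers still pressing the blue pad; no verdict was reported.

**What I did**
- **First press:** I pressed the pad down about 10 mm until the force jumped to 20 N, meaning the short foot had met the bench. I then let it come back up.
- **Wedge:** I pushed the smallest wedge, nose first, with two fingertips until it jammed at about 8 N.
- **Second press:** I pressed the pad again and left it pressed.

**Last checks**
- **Pad:** It carried about 12.6 N and had not sunk, with the fingertip staying at the height where it first touched. That is a little over the 10 N asked for, but inside the 6 to 40 N limits.
- **Wedge:** It lies flat, on the foot's centre line to within a few mm, with its centre about 11 mm from the foot's axis.
- **Console:** In the last top view, just before the second press, the pad was within about 2 mm of its starting place. I did not measure the tilt again after the wedge went in.
- **Bystanders:** I did not measure these again at the end. The ones visible in the last side picture I viewed looked unmoved.

**What disagreed:** The reported fingertip height was about 35 mm lower than the cameras and contact showed. I corrected for this throughout.

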